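Fetch the spindle nut from under the cooling rack with the swarf hook

ROBOT

A 7-joint arm with a two-finger parallel gripper is mounted at the origin on the work surface. World frame = base frame: x ahead of the robot, y to its left, z up, the work surface at z = 0. Lengths are in m, angles in degrees, forces in N, time in s.
With the tool pointing down it reaches from about 0.4 to 0.75 m from the base axis. Payload 19.5 kg.
Tool frame: the origin (TCP) lies midway between the tips of the shut fingers; the grasp point (between the pads) lies 19 mm behind it; z points along the fingers, y is the direction in which the jaws open and shut (so a half turn about z gives the same grasp; the last joint's range is limited). The gripper opens to 85 mm and grips with 20 to 120 N. Pads are 22 mm wide; open, the fingers measure 114 mm over their backs; the gripper's body (76 mm by 85 mm) begins 54 mm behind the grasp point. The pads swing forward as they close: fully open they stand 13 mm farther back than shut.
Start: joints at [72.038, 40.479, -1.581, 85.061, 1.261, 54.483, -4.326], TCP at [0.154, -0.554, 0.231] pointing down, gripper open.
Joint ranges: [-155.06, 155.06], [-18.47, 123.98], [-90, 86.84], [0, 140.48], [-83.41, 263.41], [0, 116], [-161.91, 161.91]. Speed limits (degrees/s): [108.29, 108.29, 147.25, 147.25, 172.46, 172.46, 172.46].

INTERFACE

Orientations are given as [roll, pitch, yaw] about the fixed x, y, z axes, in that order (R = Rz(yaw) Ry(pitch) Rx(roll)).
In Python, from rig import ctrl gives the robot as it stands.
- The arm moves only by the tool arm_command, never from a script. Its argument "rows" is a list of rows, each an object of numbers: "dx", "dy", "dz": the shift along the tool's x, y, z in cm; "rx", "ry", "rz": the turn, a rotation vector about the tool's x, y, z in degrees; "jaw": the finger opening in cm, from 0 to 8.54. In form: [{"dx": .., "dy": .., "dz": .., "rx": .., "ry": .., "rz": .., "jaw": ..}, ...]. A call has 1 to 5 rows; each row is the pose to reach, as a shift and turn from the pose measured when the call began, along the tool's axes at that moment; what a row does not reach only later rows make up. A row lasts 1/10 s, in which the tool goes at most 50 mm and 8.59 degrees, less where a joint would pass 70% of its speed; a pose out of reach is approached as far as the arm can. A call with a gripper value outside its range is refused whole. The fingers move at their own pace and stop on an object; "force" is the grip in N (left out, the last holds). Time passes only in rows, so rows that repeat a pose let the fingers close. It gives the time, the measured TCP pose, the force and the opening at its end, in the units of the state.
- ctrl.read_state(): the state, without advancing time (a new reading comes with each control period).
- ctrl.snapshot(name): name is "side" or "top" or "wrist"; returns the picture (480x640x3 uint8, blue, green, red); there is no depth.
- ctrl.get_calibration(name): a dict with "mtx" (3x3 intrinsics, pixels), "eye" and "attitude" of the camera in the world. Camera axes: x right, y up, looking along -z (the intrinsics and any distortion apply to the point x, -y, -z); pixel columns grow to the right and rows downward; lengths in m; the calibration is good to about 2 mm. The wrist camera is an equidistant fisheye: a pixel r from the principal point sees the ray r / f radians off the axis. A picture is of the moment at which its call begins: read the wrist's pose just before it. get_calibration takes no time and is no camera call; for the wrist camera it gives the pose at the moment of the call.
- ctrl.close_job(): hands the job in, once; it reports no verdict.
Trained networks look in the newest picture that a camera, given by its name, has taken for a name from the list of things; names that differ only in an ending like _2 or _b are one class to them, and where a whole thing is asked for, a point or a joint stands for the part that bears it (a point fixed in the world has none). Each returns a list of dicts, best first, with "conf" (0 to 1); they miss things now and then, are a little off and sometimes report something else, mostly with a low value. They report only what shows in the picture. A call takes as long as a camera call. They do not tell look-alikes from the thing itself.
- ctrl.boxes_of(camera, label): "rect" ([centre column, centre row, width, height] in pixels, round what is visible of it).
- ctrl.regions_of(camera, label): "pixels" (480x640 bool, what is visible of it) and "rect" ([centre column, centre row, width, height] in pixels, round what is visible of it).
- ctrl.spot_point(camera, label): "position" ([column, row] in pixels: a listed point, or the origin of a listed thing).
The state is a dict: "time": time; "qpos": joint angles; "dq": joint speeds; "tau": joint torques, N m; "eef_pos": TCP position; "orientation": TCP orientation; "ft_force": force on the tool from outside, world axes, zero at the start; "wrist_torque": the same for the moment, N m; "grip_width": opening from 0.0 (shut) to 1.0 (fully open).
Only numpy, scipy, OpenCV 4.12 (cv2) and the standard library are available. Lean on these libraries where they do the work, as an engineer would, in place of code of your own. Each camera call takes 0.05 s, during which the arm holds its last target. There are 200 camera calls.

TASK

The grinder's big hexagonal spindle nut has rolled under the low wire cooling rack, where fingers cannot get at it. Pick up the swarf hook by its wooden handle, draw the nut out in front of the rack with it, keeping your fingers off the nut while it is under the rack, and lay the hook down flat on the bench. Then pick up the nut and put it in the aluminium parts tray.

Things in the scene. Friction and masses are not known exactly. Their poses are not given: they have to be found in the camera images.
- nut: Steel hexagonal spindle nut lying flat: 36 mm across flats, 42 across corners, 19 high, 24 mm hole, 110 g; centre 30 to 60 mm behind the rack's front edge. Origin: centre of underside, z up, x square to a pair of flats. About 160 mm away along the rack lies a round collar (38 mm diameter, 19 high, 10 mm hole): not wanted. The bench before the rack is free where the nut is drawn out.
- hook: Loose L-shaped hook, 150 g, lying flat. Origin: underside of handle's middle; x along the tool to its head, z up. Wooden handle 120 mm long (x), 24 wide, 30 high: grip from above. Steel rod, 8 mm diameter, axis at y 0, 10 mm above the underside, runs to the head: an upright blade, x 137 to 143 mm, 16 high from the underside up, y +4 to -60 mm (juts to the right seen from the handle).
- rack: Low steel wire rack, fixed. Origin: bench level under the middle of its front edge; x into the rack away from the robot, y left along the edge. 420 mm wide (y -210 to 210), 170 deep (x 0 to 170), open on all sides, 6 mm legs at the four corners. Wires 35 mm apart, underside 51 mm and top 57 mm above the bench; a steel bar on top along the rear edge, to 66 mm.
- tray: Aluminium parts tray, an open box fixed to the bench: 160 mm (x) by 150 mm (y) outside, walls 3 mm thick and 30 mm high, inner floor about 3 mm above the bench. Origin: centre of its underside; z up.
Things that resemble listed ones, but are neither listed nor needed, are in the scene too. Several things look just like the hook: the one meant starts farthest to the robot's left.

How it is judged (in metres and radians):
On the way, in this order (a step that is already met when the one before it is completed fails the run):
1. the hook, touching the nut, has drawn it along the bench fully out in front of the rack (its centre more than 25 mm before the front edge) (x of nut in the frame of rack below -0.025 m and height (world z) of nut below 0.02 m and contact force between hook and nut above 0.05 N), for 0.03 s.
2. the nut is held in the fingers and lifted off the bench (contact force between the fingers and nut above 1 N and height (world z) of nut above 0.035 m), for 0.1 s.
At the end, for the whole second after the job is handed in: The nut rests on the floor of the tray, inside its walls, and the hook lies flat on the bench (underside down, within 15 mm of the bench and 11 degrees), both at rest (x of nut in the frame of tray between -0.075 and 0.075 m and y of nut in the frame of tray between -0.07 and 0.07 m and height (world z) of nut below 0.028 m and linear speed of each of nut, hook below 0.03 m/s and height (world z) of hook below 0.015 m and angle between hook's own z axis and vertical below 0.2 rad); the robot touches nothing.
It fails at once if the fingers touch the nut while it is under the rack (contact force between the fingers and nut above 0.3 N and x of nut in the frame of rack above 0 m).
It also fails if it takes over 67 s, if anything falls off the work surface, if the arm or the gripper's body presses on something with over 40 N, if the wrist force passes 120 N, or if a joint passes its speed limit or range.

## Working session

There is one attempt and no reset: what is moved stays moved. The work goes in short steps, Python scripts to look and compute and a tool call to move; the robot and the scene stay as the last step left them, time stands still between calls to the robot, and variables do not carry over. Pictures are saved under pics/ and viewed, about 8 in all and at most 12, crops included, and the job is handed in when it is done.

Besides the shell and the picture viewer there is one more tool, called as a command line: name --argument value ..., lists and objects as JSON in quotes. arm_command: Moves the arm, as the interface text tells. Its arguments: {"type":"object","properties":{"rows":{"type":"array"},"force":{"type":"number"}},"required":["rows"]}

```bash
mkdir -p pics; ls
cat > h.py <<'E'
import numpy as np, cv2
from rig import ctrl
from scipy.spatial.transform import Rotation as R
def cal(n):
    c=ctrl.get_calibration(n); return c
def att(c):
    a=np.array(c["attitude"],float)
    if a.shape==(3,3): return a
    if a.size==4: return R.from_quat(a).as_matrix()
    return R.from_euler('xyz',a,degrees=True).as_matrix()
def ray(n,px,z,c=None):
    c=c or cal(n); K=np.array(c["mtx"]); u=(px[0]-K[0,2])/K[0,0]; v=(px[1]-K[1,2])/K[1,1]
    if n=="wrist":
        r=np.hypot(u,v); s=np.sin(r)/r if r>1e-9 else 1; d=np.array([u*s,-v*s,-np.cos(r)])
    else: d=np.array([u,-v,-1.])
    d=att(c)@d; e=np.array(c["eye"]); return e+d*(z-e[2])/d[2]
def proj(n,p,c=None):
    c=c or cal(n); K=np.array(c["mtx"]); q=att(c).T@(np.array(p)-np.array(c["eye"])); x,y,z=q[0],-q[1],-q[2]
    if n=="wrist":
        r=np.hypot(x,y); t=np.arctan2(r,z); s=t/r if r>1e-9 else 1/z; x,y=x*s,y*s
    else: x,y=x/z,y/z
    return np.array([K[0,0]*x+K[0,2],K[1,1]*y+K[1,2]])
E
python3 - <<'E'
from h import *
print(ctrl.read_state())
for n in ("top","side","wrist"):
    c=cal(n);print(n,c)
    cv2.imwrite(f"pics/{n}0.png",ctrl.snapshot(n))
    if n=="wrist": continue
    for l in ("nut","hook","rack","tray"):
        for b in ctrl.boxes_of(n,l): print(n,l,np.round(b["rect"]),round(b["conf"],2), ray(n,b["rect"][:2],.01).round(3))
        for b in ctrl.spot_point(n,l): print("  pt",np.round(b["position"],1),round(b["conf"],2), ray(n,b["position"],0).round(3))
E
```

```text
pics
{'time': 0.0, 'qpos': array([72.03731397, 40.51529144, -1.58105766, 85.08225624,  1.26028259,
       54.48244347, -4.32603078]), 'dq': array([-0.04620852,  0.02548789,  0.02389529,  0.01037503,  0.05509539,
        0.01652763, -0.05144803]), 'tau': array([-1.87241239e-03, -8.83210015e+01,  1.23397999e+00, -2.36172312e+01,
        1.68192823e-02,  6.48828805e-03, -2.24006089e-05]), 'eef_pos': array([ 0.15429491, -0.55365095,  0.23082278]), 'orientation': array([-1.79937391e+02,  2.63216762e-03,  1.55721219e+01]), 'ft_force': array([ 0.20552571, -0.84870464, -0.71755921]), 'wrist_torque': array([-0.05965012, -0.01769739,  0.00602834]), 'grip_width': 0.9955506287370287}
top {'mtx': array([[528.87539146,   0.        , 311.01786038],
       [  0.        , 528.87539146, 245.84494412],
       [  0.        ,   0.        ,   1.        ]]), 'eye': array([ 0.49074363, -0.05055712,  1.12052884]), 'attitude': array([ 4.35822763e+00, -8.35851714e-02, -8.88443222e+01])}
top nut [231. 203.  19.  15.] 0.66 [0.663 0.121 0.01 ]
top nut [470. 302.  93.  90.] 0.54 [ 0.465 -0.385  0.01 ]
  pt [231.1 
[... 895 characters left out ...]
[348. 422.  80. 114.] 0.96 [0.416 0.331 0.01 ]
side hook [378. 219.  63.  76.] 0.59 [ 0.445 -0.112  0.01 ]
  pt [334.3 409.5] 0.86 [0.439 0.311 0.   ]
  pt [365.8 205.2] 0.62 [ 0.479 -0.159  0.   ]
side rack [212. 254. 177. 188.] 0.9 [0.725 0.064 0.01 ]
  pt [266.4 260.6] 0.85 [0.627 0.046 0.   ]
side tray [393. 144.  88.  62.] 0.73 [ 0.456 -0.379  0.01 ]
  pt [391.7 145.5] 0.62 [ 0.459 -0.389  0.   ]
wrist {'mtx': array([[371.64829954,   0.        , 318.74333658],
       [  0.        , 371.64829954, 234.72701728],
       [  0.        ,   0.        ,   1.        ]]), 'eye': array([ 0.23157919, -0.5318073 ,  0.37458691]), 'attitude': array([-1.80268776e+01,  9.47615826e-03, -7.44911627e+01])}
```

View pics/top0.png

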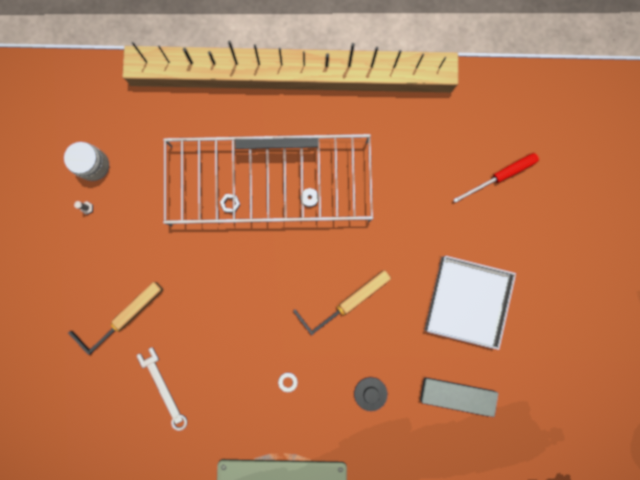

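View pics/side0.png

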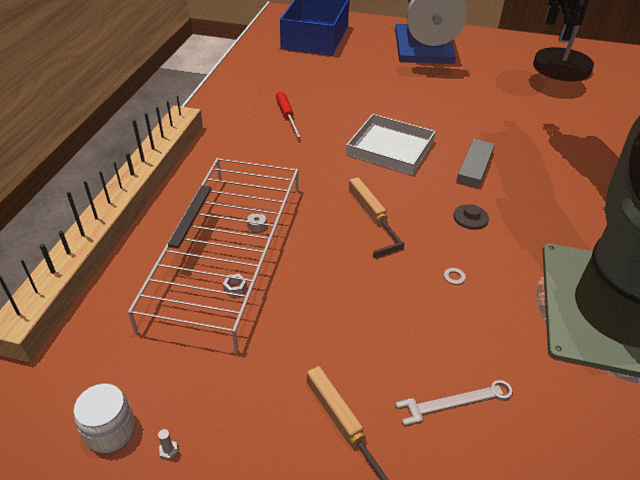

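The left hook's handle runs from about (158,288) to (115,326) in the top view, with its blade from (90,352) to (70,332). The nut is at (231,203), the collar at (310,197) and the tray at (470,303).

```bash
cat >> h.py <<'E'
def mv(x,y,z,yaw,roll=180,pitch=0):
    s=ctrl.read_state(); p=np.array(s["eef_pos"]); A=R.from_euler('xyz',s["orientation"],degrees=True)
    T=R.from_euler('xyz',[roll,pitch,yaw],degrees=True)
    d=A.inv().apply(np.array([x,y,z])-p)*100; r=np.degrees((A.inv()*T).as_rotvec())
    print("move",(x,y,z,yaw),"d",d.round(2),"r",r.round(1))
def st():
    s=ctrl.read_state(); print({k:np.round(s[k],3) for k in("time","qpos","eef_pos","orientation","ft_force","grip_width")})
def handles(n,img,z=.03):
    h=cv2.cvtColor(img,cv2.COLOR_BGR2HSV); m=cv2.inRange(h,(14,70,110),(32,220,255))
    k,l,s,c=cv2.connectedComponentsWithStats(m); cc=cal(n); o=[]
    for i in range(1,k):
        if s[i,4]<150: continue
        ys,xs=np.where(l==i); P=np.array([ray(n,(a,b),z,cc)[:2] for a,b in zip(xs,ys)])
        r=cv2.minAreaRect((P*1000).astype(np.float32)); B=cv2.boxPoints(r)/1000
        o.append((c[i].round(0),np.round(r[0],1),np.round(r[1],1),round(r[2],1)))
    return o
E
python3 - <<'E'
from h import *
for o in handles("top",cv2.imread("pics/top0.png")): print(o)
for q in ((165,222),(372,218),(163,138),(370,135)): print(ray("top",q,.054).round(3))
for q in ((115,326),(158,288)): print(ray("top",q,.03).round(3))
for q in ((90,352),(70,332)): print(ray("top",q,.01).round(3))
mv(.40,-.38,.24,-5); mv(.5,-.1,.24,55); mv(.43,.32,.2,133)
E
```

```text
(array([291.,  65.]), array([957.7,   1.3]), array([712.3,  74. ]), 90.0)
(array([363., 293.]), array([ 479.6, -160.1]), array([ 24.7, 128. ]), 38.6)
(array([135., 306.]), array([441.8, 308. ]), array([ 25.7, 128.7]), 45.0)
[0.615 0.247 0.054]
[ 0.631 -0.173  0.054]
[0.788 0.258 0.054]
[ 0.803 -0.167  0.054]
[0.402 0.347 0.03 ]
[0.481 0.262 0.03 ]
[0.345 0.403 0.01 ]
[0.386 0.447 0.01 ]
move (0.4, -0.38, 0.24, -5) d [ 28.33 -10.15  -0.87] r [-0.   0.  20.6]
move (0.5, -0.1, 0.24, 55) d [ 45.48 -34.44  -0.87] r [ -0.   -0.  -39.4]
move (0.43, 0.32, 0.2, 133) d [ 50.01 -76.78   3.13] r [  -0.    -0.  -117.4]
```

arm_command --rows '[{"dx": 14,"dy": -5,"dz": 0,"rz": -4},{"dx": 20,"dy": -10,"dz": 0,"rz": -8},{"dx": 28,"dy": -15,"dz": 0,"rz": -16},{"dx": 35,"dy": -22,"dz": 0,"rz": -24},{"dx": 42,"dy": -30,"dz": 0,"rz": -32}]' --force 90

```text
invalid input
```

Run:
```python
from h import *
st(); mv(.5,.1,.22,80); mv(.442,.308,.2,134)
```

```text
{'time': np.float64(0.95), 'qpos': array([72.038, 40.48 , -1.582, 85.062,  1.261, 54.482, -4.326]), 'eef_pos': array([ 0.154, -0.554,  0.231]), 'orientation': array([-179.994,   -0.   ,   15.571]), 'ft_force': array([0.341, 0.472, 0.016]), 'grip_width': np.float64(1.001)}
move (0.5, 0.1, 0.22, 80) d [ 50.85 -53.71   1.13] r [ -0.   -0.  -64.4]
move (0.442, 0.308, 0.2, 134) d [ 50.84 -75.3    3.13] r [  -0.    -0.  -118.4]
```

arm_command --rows '[{"dx": 14,"dy": -5,"dz": 0,"rx": 0,"ry": 0,"rz": -4,"jaw": 8.5},{"dx": 20,"dy": -10,"dz": 0,"rx": 0,"ry": 0,"rz": -8,"jaw": 8.5},{"dx": 28,"dy": -15,"dz": 0,"rx": 0,"ry": 0,"rz": -16,"jaw": 8.5},{"dx": 35,"dy": -22,"dz": 0,"rx": 0,"ry": 0,"rz": -24,"jaw": 8.5},{"dx": 42,"dy": -30,"dz": 0,"rx": 0,"ry": 0,"rz": -32,"jaw": 8.5}]' --force 90

```text
time: 1.45
eef_pos: [0.327, -0.3727, 0.2314]
orientation: [180.0, -0.0, 47.9]
ft_force: [0.9, -0.2, -0.4]
grip_width: 0.996
```

Run:
```python
from h import *
st(); mv(.5,.1,.22,80); mv(.442,.308,.2,134)
```

```text
{'time': np.float64(1.45), 'qpos': array([ 50.403,  33.9  ,  -9.301, 101.097,   7.243,  45.55 ,  -4.509]), 'eef_pos': array([ 0.327, -0.373,  0.231]), 'orientation': array([ 1.79968e+02, -8.00000e-03,  4.79120e+01]), 'ft_force': array([ 0.896, -0.172, -0.368]), 'grip_width': np.float64(0.996)}
move (0.5, 0.1, 0.22, 80) d [ 46.68 -18.85   1.13] r [  0.    0.  -32.1]
move (0.442, 0.308, 0.2, 134) d [ 58.23 -37.09   3.13] r [  0.    0.  -86.1]
```

arm_command --rows '[{"dx": 10,"dy": -4,"dz": 0,"rx": 0,"ry": 0,"rz": -8,"jaw": 8.5},{"dx": 20,"dy": -8,"dz": 0,"rx": 0,"ry": 0,"rz": -16,"jaw": 8.5},{"dx": 30,"dy": -12,"dz": 0,"rx": 0,"ry": 0,"rz": -24,"jaw": 8.5},{"dx": 40,"dy": -15,"dz": 0.5,"rx": 0,"ry": 0,"rz": -32,"jaw": 8.5},{"dx": 47,"dy": -19,"dz": 1,"rx": 0,"ry": 0,"rz": -40,"jaw": 8.5}]'

```text
time: 1.95
eef_pos: [0.4145, -0.1386, 0.2292]
orientation: [179.9, 0.0, 88.2]
ft_force: [1.5, -1.3, -0.6]
grip_width: 0.995
```

Run:
```python
from h import *
st(); mv(.442,.308,.2,134)
```

```text
{'time': np.float64(1.95), 'qpos': array([ 26.145,  30.158, -19.306, 112.04 ,  14.97 ,  40.111,  -4.019]), 'eef_pos': array([ 0.414, -0.139,  0.229]), 'orientation': array([1.79923e+02, 2.90000e-02, 8.82310e+01]), 'ft_force': array([ 1.517, -1.338, -0.6  ]), 'grip_width': np.float64(0.995)}
move (0.442, 0.308, 0.2, 134) d [44.73  1.37  2.9 ] r [  0.1   0.1 -45.8]
```

arm_command --rows '[{"dx": 5,"dy": -2,"dz": 0,"rx": 0,"ry": 0,"rz": -7,"jaw": 8.5},{"dx": 10,"dy": -3,"dz": 0,"rx": 0,"ry": 0,"rz": -14,"jaw": 8.5},{"dx": 15,"dy": -4,"dz": 0,"rx": 0,"ry": 0,"rz": -21,"jaw": 8.5},{"dx": 20,"dy": -4,"dz": 0.5,"rx": 0,"ry": 0,"rz": -28,"jaw": 8.5},{"dx": 25,"dy": -4,"dz": 1,"rx": 0,"ry": 0,"rz": -35,"jaw": 8.5}]'

```text
time: 2.45
eef_pos: [0.3817, 0.1068, 0.22]
orientation: [179.9, 0.1, 123.5]
ft_force: [2.0, 0.3, 0.6]
grip_width: 1.0
```

Run:
```python
from h import *
st(); mv(.442,.308,.2,134)
```

```text
{'time': np.float64(2.45), 'qpos': array([ -3.504,  28.9  , -26.745, 119.987,  22.048,  35.695, -11.998]), 'eef_pos': array([0.382, 0.107, 0.22 ]), 'orientation': array([1.79903e+02, 1.01000e-01, 1.23494e+02]), 'ft_force': array([2.026, 0.305, 0.632]), 'grip_width': np.float64(1.0)}
move (0.442, 0.308, 0.2, 134) d [13.46 16.13  2.  ] r [  0.1   0.1 -10.5]
```

arm_command --rows '[{"dx": 3,"dy": 4,"dz": 0,"rx": 0,"ry": 0,"rz": -3,"jaw": 8.5},{"dx": 6,"dy": 7,"dz": 0.5,"rx": 0,"ry": 0,"rz": -6,"jaw": 8.5},{"dx": 9,"dy": 11,"dz": 1,"rx": 0,"ry": 0,"rz": -9,"jaw": 8.5},{"dx": 11,"dy": 14,"dz": 1.5,"rx": 0,"ry": 0,"rz": -10.5,"jaw": 8.5},{"dx": 13.4,"dy": 16.1,"dz": 2,"rx": 0.1,"ry": 0.1,"rz": -10.5,"jaw": 8.5}]'

```text
time: 2.95
eef_pos: [0.4429, 0.3091, 0.1996]
orientation: [180.0, 0.0, 134.0]
ft_force: [0.3, -1.0, 0.2]
grip_width: 0.997
```

Run:
```python
from h import *
st(); im=ctrl.snapshot("wrist"); cv2.imwrite("pics/w1.png",im)
for o in handles("wrist",im): print(o)
mv(.442,.308,.2,134)
mv(.442,.308,.006,134)
```

```text
{'time': np.float64(2.95), 'qpos': array([-23.89 ,  41.554, -27.338,  94.557,  23.562,  49.697, -16.755]), 'eef_pos': array([0.443, 0.309, 0.2  ]), 'orientation': array([1.79996e+02, 1.40000e-02, 1.34037e+02]), 'ft_force': array([ 0.344, -1.02 ,  0.217]), 'grip_width': np.float64(0.997)}
(array([317., 204.]), array([439.2, 316.4]), array([ 23.6, 125. ]), 45.2)
(array([622., 425.]), array([1196.2,  388.2]), array([108.2, 513.7]), 79.3)
(array([126., 464.]), array([ 497.1, -171.5]), array([25.3, 67.6]), 40.3)
(array([513., 474.]), array([964.9, 232.9]), array([61.1, 37.1]), 24.6)
move (0.442, 0.308, 0.2, 134) d [-0.42 -0.38 -0.11] r [ 0.1 -0.2  0.2]
move (0.442, 0.308, 0.006, 134) d [-0.48 -0.39 19.29] r [ 0.1 -0.2  0.2]
```

View pics/w1.png

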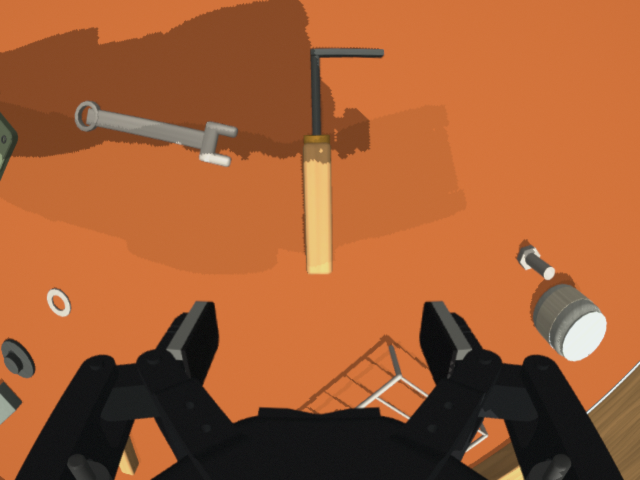

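The wrist view shows the hook with its handle at about (317,204) and its blade at (315–383,52), jutting right. The handle sits in line between the fingers. Now I go down and grip.

Run:
```python
from h import *
st(); mv(.440,.312,.08,135); mv(.440,.312,.005,135)
```

```text
{'time': np.float64(3.0), 'qpos': array([-24.219,  41.757, -27.465,  94.276,  23.516,  49.746, -16.901]), 'eef_pos': array([0.442, 0.314, 0.199]), 'orientation': array([ 1.79948e+02, -1.60000e-01,  1.34199e+02]), 'ft_force': array([-3.939,  5.521, -3.413]), 'grip_width': np.float64(0.997)}
move (0.44, 0.312, 0.08, 135) d [-0.03 -0.25 11.89] r [ 0.1 -0.2 -0.8]
move (0.44, 0.312, 0.005, 135) d [-0.05 -0.26 19.39] r [ 0.1 -0.2 -0.8]
```

arm_command --rows '[{"dx": 0,"dy": -0.2,"dz": 5,"rx": 0,"ry": -0.2,"rz": -0.8,"jaw": 8.5},{"dx": 0,"dy": -0.25,"dz": 10,"rx": 0,"ry": -0.2,"rz": -0.8,"jaw": 8.5},{"dx": 0,"dy": -0.25,"dz": 14,"rx": 0,"ry": -0.2,"rz": -0.8,"jaw": 8.5},{"dx": 0,"dy": -0.25,"dz": 17,"rx": 0,"ry": -0.2,"rz": -0.8,"jaw": 8.5},{"dx": 0,"dy": -0.25,"dz": 18.5,"rx": 0,"ry": -0.2,"rz": -0.8,"jaw": 8.5}]'

```text
time: 3.5
eef_pos: [0.4388, 0.3118, 0.0114]
orientation: [-179.9, 0.0, 135.0]
ft_force: [0.4, -0.2, 1.5]
grip_width: 0.995
```

Run:
```python
from h import *
st(); mv(.440,.312,.005,135)
```

```text
{'time': np.float64(3.5), 'qpos': array([-30.205,  58.007, -16.402, 102.352,  34.82 ,  24.857, -26.329]), 'eef_pos': array([0.439, 0.312, 0.011]), 'orientation': array([-1.79897e+02,  2.10000e-02,  1.35021e+02]), 'ft_force': array([ 0.365, -0.235,  1.546]), 'grip_width': np.float64(0.995)}
move (0.44, 0.312, 0.005, 135) d [-0.07  0.1   0.64] r [-0.1  0.   0. ]
```

arm_command --rows '[{"dx": 0,"dy": 0,"dz": 0.6,"rx": 0,"ry": 0,"rz": 0,"jaw": 8.5},{"dx": 0,"dy": 0,"dz": 0.6,"rx": 0,"ry": 0,"rz": 0,"jaw": 1.5},{"dx": 0,"dy": 0,"dz": 0.6,"rx": 0,"ry": 0,"rz": 0,"jaw": 1},{"dx": 0,"dy": 0,"dz": 0.6,"rx": 0,"ry": 0,"rz": 0,"jaw": 1},{"dx": 0,"dy": 0,"dz": 0.6,"rx": 0,"ry": 0,"rz": 0,"jaw": 1}]' --force 90

```text
time: 4.0
eef_pos: [0.4392, 0.312, 0.0061]
orientation: [-180.0, 0.0, 135.0]
ft_force: [1.0, -0.4, 0.0]
grip_width: 0.326
```

arm_command --rows '[{"dx": 0,"dy": 0,"dz": 0,"rx": 0,"ry": 0,"rz": 0,"jaw": 1},{"dx": 0,"dy": 0,"dz": 0,"rx": 0,"ry": 0,"rz": 0,"jaw": 1},{"dx": 0,"dy": 0,"dz": 0,"rx": 0,"ry": 0,"rz": 0,"jaw": 1},{"dx": 0,"dy": 0,"dz": 0,"rx": 0,"ry": 0,"rz": 0,"jaw": 1}]'

```text
time: 4.4
eef_pos: [0.4394, 0.312, 0.0065]
orientation: [-180.0, 0.0, 135.0]
ft_force: [0.6, -0.9, 6.6]
grip_width: 0.262
```

arm_command --rows '[{"dx": 0,"dy": 0,"dz": -3,"rx": 0,"ry": 0,"rz": 0,"jaw": 1},{"dx": 0,"dy": 0,"dz": -6,"rx": 0,"ry": 0,"rz": 7,"jaw": 1},{"dx": 0,"dy": 0,"dz": -8,"rx": 0,"ry": 0,"rz": 14,"jaw": 1},{"dx": 0,"dy": 0,"dz": -8,"rx": 0,"ry": 0,"rz": 21,"jaw": 1},{"dx": 0,"dy": 0,"dz": -8,"rx": 0,"ry": 0,"rz": 28,"jaw": 1}]'

```text
time: 4.9
eef_pos: [0.4396, 0.3121, 0.0871]
orientation: [179.9, 0.0, 106.7]
ft_force: [-1.5, 0.0, -3.3]
grip_width: 0.26
```

arm_command --rows '[{"dx": 0,"dy": 0,"dz": 0,"rx": 0,"ry": 0,"rz": 7,"jaw": 1},{"dx": 0,"dy": 0,"dz": 0,"rx": 0,"ry": 0,"rz": 14,"jaw": 1},{"dx": 0,"dy": 0,"dz": 0,"rx": 0,"ry": 0,"rz": 21,"jaw": 1},{"dx": 0,"dy": 0,"dz": 0,"rx": 0,"ry": 0,"rz": 28,"jaw": 1},{"dx": 0,"dy": 0,"dz": 0,"rx": 0,"ry": 0,"rz": 35,"jaw": 1}]'

```text
time: 5.4
eef_pos: [0.4395, 0.312, 0.087]
orientation: [179.9, -0.0, 71.4]
ft_force: [0.4, 0.1, -1.4]
grip_width: 0.265
```

Run:
```python
from h import *
st(); mv(.44,.22,.087,2)
```

```text
{'time': np.float64(5.4), 'qpos': array([-36.065,  49.676,  -5.157, 101.224,   8.104,  29.417, -65.066]), 'eef_pos': array([0.44 , 0.312, 0.087]), 'orientation': array([ 1.79943e+02, -1.40000e-02,  7.14080e+01]), 'ft_force': array([ 0.37 ,  0.147, -1.447]), 'grip_width': np.float64(0.265)}
move (0.44, 0.22, 0.087, 2) d [-8.71  2.98  0.  ] r [ 0.  -0.  69.4]
```

arm_command --rows '[{"dx": -2,"dy": 0.6,"dz": 0,"rx": 0,"ry": 0,"rz": 8,"jaw": 1},{"dx": -4,"dy": 1.2,"dz": 0,"rx": 0,"ry": 0,"rz": 16,"jaw": 1},{"dx": -6,"dy": 2,"dz": 0,"rx": 0,"ry": 0,"rz": 24,"jaw": 1},{"dx": -8,"dy": 2.7,"dz": 0,"rx": 0,"ry": 0,"rz": 32,"jaw": 1},{"dx": -8.7,"dy": 3,"dz": 0,"rx": 0,"ry": 0,"rz": 40,"jaw": 1}]'

```text
time: 5.9
eef_pos: [0.4403, 0.218, 0.0871]
orientation: [179.9, -0.0, 31.0]
ft_force: [0.1, 1.1, -2.0]
grip_width: 0.259
```

arm_command --rows '[{"dx": 0,"dy": 0,"dz": 0,"rx": 0,"ry": 0,"rz": 8,"jaw": 1},{"dx": 0,"dy": 0,"dz": 0,"rx": 0,"ry": 0,"rz": 16,"jaw": 1},{"dx": 0,"dy": 0,"dz": 0,"rx": 0,"ry": 0,"rz": 24,"jaw": 1},{"dx": 0,"dy": 0,"dz": 0,"rx": 0,"ry": 0,"rz": 29.4,"jaw": 1},{"dx": 0,"dy": 0,"dz": 0,"rx": 0,"ry": 0,"rz": 29.4,"jaw": 1}]'

```text
time: 6.4
eef_pos: [0.4401, 0.2181, 0.087]
orientation: [179.9, -0.0, 1.5]
ft_force: [-0.1, 0.4, -1.4]
grip_width: 0.262
```

```bash
python3 - <<'E'
from h import *
st(); mv(.44,.22,.0087,2)
im=ctrl.snapshot("top"); cv2.imwrite("pics/t2.png",im[100:400,0:400])
w=ctrl.snapshot("wrist"); cv2.imwrite("pics/w2.png",w)
for b in ctrl.boxes_of("wrist","nut")+ctrl.spot_point("wrist","nut"): print(b)
for o in handles("top",im,.08+.03): print(o)
E
python3 -c "
import cv2,numpy as np
a=cv2.imread('pics/t2.png');b=cv2.imread('pics/w2.png')
cv2.imwrite('pics/c2.png',np.hstack([cv2.resize(a,(400,300)),cv2.resize(b,(400,300))]))"
```

```text
{'time': np.float64(6.4), 'qpos': array([ -35.271,   47.968,    9.367,  111.158,  -18.373,   22.296,
       -100.394]), 'eef_pos': array([0.44 , 0.218, 0.087]), 'orientation': array([ 1.7993e+02, -2.9000e-02,  1.4910e+00]), 'ft_force': array([-0.125,  0.355, -1.356]), 'grip_width': np.float64(0.262)}
move (0.44, 0.22, 0.0087, 2) d [-0.01 -0.2   7.83] r [ 0.1 -0.  -0.5]
(array([290.,  65.]), array([923.2,  -2.5]), array([660. ,  69.1]), 90.0)
(array([363., 293.]), array([ 480.6, -152. ]), array([ 22.6, 118.6]), 38.8)
(array([170., 289.]), array([480.2, 217.5]), array([26. , 45.6]), 86.2)
(array([169., 335.]), array([397.8, 216.7]), array([43.1, 22.7]), 2.3)
```

View pics/c2.png

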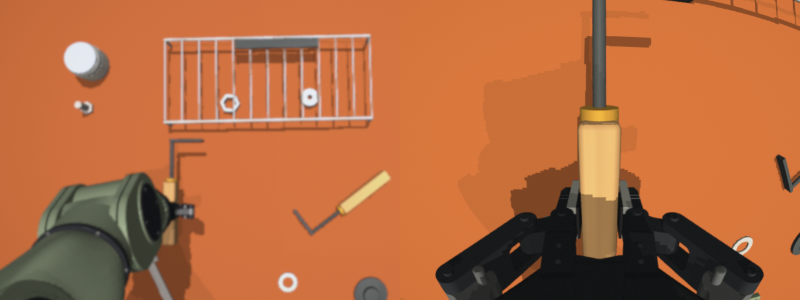

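The top view, before moving in, shows the hook level with its rod at column 172 and its blade at (172–203, 241), just in front of the rack and to the left of the nut (230,203). Lower it next.

arm_command --rows '[{"dx": 0,"dy": 0,"dz": 4,"rx": 0,"ry": 0,"rz": -0.5,"jaw": 1},{"dx": 0,"dy": 0,"dz": 7,"rx": 0,"ry": 0,"rz": -0.5,"jaw": 1},{"dx": 0,"dy": 0,"dz": 7.8,"rx": 0,"ry": 0,"rz": -0.5,"jaw": 1},{"dx": 0,"dy": 0,"dz": 7.8,"rx": 0,"ry": 0,"rz": -0.5,"jaw": 1}]'

```text
time: 7.0
eef_pos: [0.44, 0.2176, 0.0088]
orientation: [179.9, 0.0, 2.2]
ft_force: [-0.3, 0.8, -0.5]
grip_width: 0.264
```

Run:
```python
from h import *
for q in ((172,242),(203,240)): print(ray("top",q,.095).round(3))
st(); mv(.555,.22,.0085,2); mv(.558,.153,.0085,2)
```

```text
[0.571 0.22  0.095]
[0.576 0.16  0.095]
{'time': np.float64(7.0), 'qpos': array([-32.706,  56.543,   4.826, 112.456, -19.699,  11.849, -98.482]), 'eef_pos': array([0.44 , 0.218, 0.009]), 'orientation': array([1.79914e+02, 4.30000e-02, 2.24200e+00]), 'ft_force': array([-0.342,  0.771, -0.508]), 'grip_width': np.float64(0.264)}
move (0.555, 0.22, 0.0085, 2) d [11.5   0.21  0.02] r [0.1 0.  0.2]
move (0.558, 0.153, 0.0085, 2) d [11.53  6.91  0.03] r [0.1 0.  0.2]
```

arm_command --rows '[{"dx": 3,"dy": 0,"dz": 0,"rx": 0.1,"ry": 0,"rz": 0.2,"jaw": 1},{"dx": 6,"dy": 0,"dz": 0,"rx": 0.1,"ry": 0,"rz": 0.2,"jaw": 1},{"dx": 9,"dy": 0,"dz": 0,"rx": 0.1,"ry": 0,"rz": 0.2,"jaw": 1},{"dx": 12,"dy": 0,"dz": 0,"rx": 0.1,"ry": 0,"rz": 0.2,"jaw": 1},{"dx": 12,"dy": 0,"dz": 0,"rx": 0.1,"ry": 0,"rz": 0.2,"jaw": 1}]'

```text
time: 7.5
eef_pos: [0.5635, 0.2219, 0.0107]
orientation: [-180.0, -0.2, 2.0]
ft_force: [0.1, -0.6, -1.7]
grip_width: 0.26
```

Run:
```python
from h import *
st(); im=ctrl.snapshot("top"); im2=ctrl.snapshot("side"); 
a=cv2.resize(im[150:350,100:300],(600,600)); cv2.imwrite("pics/c3.png",a[:500])
for n in("top","side"):
  for b in ctrl.boxes_of(n,"nut")[:1]: print(n,b, ray(n,b["rect"][:2],.01).round(3))
mv(.56,.153,.0085,2)
```

```text
{'time': np.float64(7.5), 'qpos': array([-29.256,  61.285,   9.883,  88.467, -16.633,  31.48 , -98.197]), 'eef_pos': array([0.563, 0.222, 0.011]), 'orientation': array([-179.977,   -0.215,    2.013]), 'ft_force': array([ 0.125, -0.644, -1.669]), 'grip_width': np.float64(0.26)}
top {'rect': [231.1, 205.1, 18.6, 16.9], 'conf': 0.48} [0.658 0.12  0.01 ]
side {'rect': [235.6, 285.4, 22.5, 23.3], 'conf': 0.88} [0.657 0.127 0.01 ]
move (0.56, 0.153, 0.0085, 2) d [-0.19  6.95  0.11] r [-0.   0.   0.1]
```

View pics/c3.png

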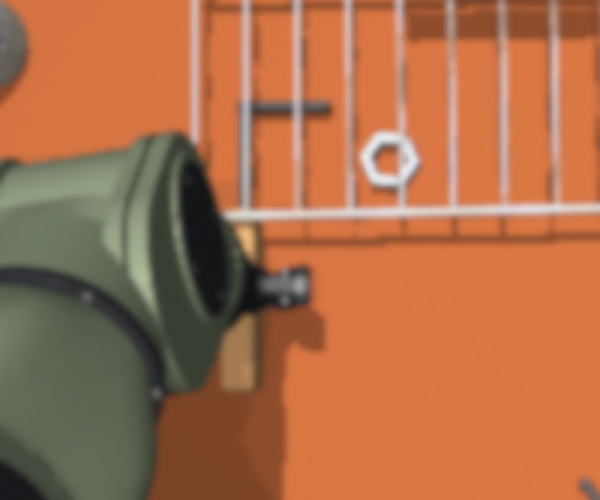

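In the crop the blade is at (245–330, 107), behind the nut (390,160) with a clear gap. Sweep about 69 mm to the right, then pull.

arm_command --rows '[{"dx": 0,"dy": 2,"dz": 0.2,"rx": 0,"ry": 0,"rz": 0,"jaw": 1},{"dx": 0,"dy": 4,"dz": 0.2,"rx": 0,"ry": 0,"rz": 0,"jaw": 1},{"dx": 0,"dy": 6,"dz": 0.2,"rx": 0,"ry": 0,"rz": 0,"jaw": 1},{"dx": 0,"dy": 7,"dz": 0.2,"rx": 0,"ry": 0,"rz": 0,"jaw": 1},{"dx": 0,"dy": 7,"dz": 0.2,"rx": 0,"ry": 0,"rz": 0,"jaw": 1}]'

```text
time: 8.2
eef_pos: [0.5619, 0.1516, 0.0081]
orientation: [-180.0, 0.0, 2.0]
ft_force: [0.2, 1.2, -0.5]
grip_width: 0.263
```

arm_command --rows '[{"dx": -1,"dy": 0,"dz": 0,"rx": 0,"ry": 0,"rz": 0,"jaw": 1},{"dx": -2,"dy": 0,"dz": 0,"rx": 0,"ry": 0,"rz": 0,"jaw": 1},{"dx": -2.8,"dy": 0,"dz": 0,"rx": 0,"ry": 0,"rz": 0,"jaw": 1},{"dx": -3.6,"dy": 0,"dz": 0,"rx": 0,"ry": 0,"rz": 0,"jaw": 1},{"dx": -4.4,"dy": 0,"dz": 0,"rx": 0,"ry": 0,"rz": 0,"jaw": 1}]'

```text
time: 8.7
eef_pos: [0.5174, 0.1506, 0.0082]
orientation: [-180.0, 0.0, 2.0]
ft_force: [1.3, 0.0, -1.3]
grip_width: 0.263
```

arm_command --rows '[{"dx": -0.8,"dy": 0,"dz": 0,"rx": 0,"ry": 0,"rz": 0,"jaw": 1},{"dx": -1.6,"dy": 0,"dz": 0,"rx": 0,"ry": 0,"rz": 0,"jaw": 1},{"dx": -2.4,"dy": 0,"dz": 0,"rx": 0,"ry": 0,"rz": 0,"jaw": 1},{"dx": -3.2,"dy": 0,"dz": 0,"rx": 0,"ry": 0,"rz": 0,"jaw": 1},{"dx": -4,"dy": 0,"dz": 0,"rx": 0,"ry": 0,"rz": 0,"jaw": 1}]'

```text
time: 9.2
eef_pos: [0.4769, 0.1491, 0.0082]
orientation: [-180.0, 0.0, 2.0]
ft_force: [1.0, -0.2, -1.2]
grip_width: 0.256
```

Run:
```python
from h import *
st(); im=ctrl.snapshot("top"); im2=ctrl.snapshot("side"); 
cv2.imwrite("pics/c4.png",np.hstack([cv2.resize(im[150:350,100:300],(400,400)),cv2.resize(im2[200:400,150:350],(400,400))]))
for n in("top","side"):
  for b in ctrl.boxes_of(n,"nut")[:2]: print(n,b, ray(n,b["rect"][:2],.01).round(3))
```

```text
{'time': np.float64(9.2), 'qpos': array([-23.47 ,  56.79 ,   4.533, 110.755, -17.093,  13.111, -92.286]), 'eef_pos': array([0.477, 0.149, 0.008]), 'orientation': array([-1.79975e+02,  2.20000e-02,  2.02400e+00]), 'ft_force': array([ 0.977, -0.242, -1.175]), 'grip_width': np.float64(0.256)}
top {'rect': [232.9, 237.2, 16.5, 14.8], 'conf': 0.67} [0.59  0.115 0.01 ]
side {'rect': [276.2, 289.8, 23.5, 24.6], 'conf': 0.67} [0.586 0.118 0.01 ]
```

View pics/c4.png

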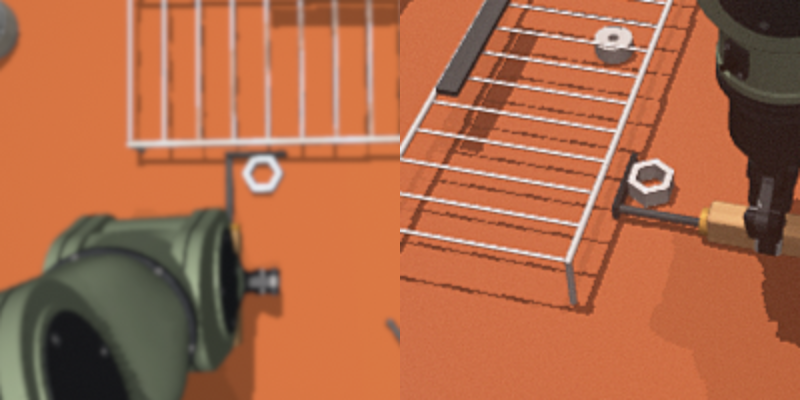

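The nut is out: (262,173) in the left crop, against the blade and in front of the rack edge. I pull it a little further, then lift the hook and carry it left.

arm_command --rows '[{"dx": -0.8,"dy": 0,"dz": 0,"rx": 0,"ry": 0,"rz": 0,"jaw": 1},{"dx": -1.6,"dy": 0,"dz": 0,"rx": 0,"ry": 0,"rz": 0,"jaw": 1},{"dx": -2.3,"dy": 0,"dz": 0,"rx": 0,"ry": 0,"rz": 0,"jaw": 1},{"dx": -2.5,"dy": 0,"dz": 0,"rx": 0,"ry": 0,"rz": 0,"jaw": 1},{"dx": -2.5,"dy": 0,"dz": -1,"rx": 0,"ry": 0,"rz": 0,"jaw": 1}]'

```text
time: 9.9
eef_pos: [0.4519, 0.1481, 0.0178]
orientation: [-180.0, 0.1, 2.0]
ft_force: [0.0, 0.1, -0.9]
grip_width: 0.261
```

arm_command --rows '[{"dx": 0,"dy": 0,"dz": -3,"rx": 0,"ry": 0,"rz": 0,"jaw": 1},{"dx": 0,"dy": 0,"dz": -5,"rx": 0,"ry": 0,"rz": 0,"jaw": 1},{"dx": 0,"dy": -4,"dz": -6,"rx": 0,"ry": 0,"rz": 0,"jaw": 1},{"dx": 0,"dy": -8,"dz": -6,"rx": 0,"ry": 0,"rz": 0,"jaw": 1},{"dx": 0,"dy": -12,"dz": -6,"rx": 0,"ry": 0,"rz": 0,"jaw": 1}]'

```text
time: 10.4
eef_pos: [0.4478, 0.2698, 0.0791]
orientation: [-179.9, 0.1, 2.0]
ft_force: [0.5, -1.1, -1.5]
grip_width: 0.259
```

Run:
```python
from h import *
st(); mv(.45,.31,.007,2)
```

```text
{'time': np.float64(10.4), 'qpos': array([ -40.551,   50.474,   11.345,  105.015,  -20.076,   26.51 ,
       -103.15 ]), 'eef_pos': array([0.448, 0.27 , 0.079]), 'orientation': array([-1.79945e+02,  7.60000e-02,  2.00800e+00]), 'ft_force': array([ 0.512, -1.071, -1.489]), 'grip_width': np.float64(0.259)}
move (0.45, 0.31, 0.007, 2) d [ 0.37 -4.    7.21] r [-0.1  0.1  0. ]
```

arm_command --rows '[{"dx": 0.4,"dy": -4,"dz": 2,"rx": 0,"ry": 0,"rz": 0,"jaw": 1},{"dx": 0.4,"dy": -4,"dz": 5,"rx": 0,"ry": 0,"rz": 0,"jaw": 1},{"dx": 0.4,"dy": -4,"dz": 6.6,"rx": 0,"ry": 0,"rz": 0,"jaw": 1},{"dx": 0.4,"dy": -4,"dz": 7.2,"rx": 0,"ry": 0,"rz": 0,"jaw": 1},{"dx": 0.4,"dy": -4,"dz": 7.25,"rx": 0,"ry": 0,"rz": 0,"jaw": 1}]'

```text
time: 10.9
eef_pos: [0.4503, 0.3098, 0.0072]
orientation: [-179.9, 0.1, 2.0]
ft_force: [-0.6, 0.6, -0.8]
grip_width: 0.264
```

arm_command --rows '[{"dx": 0,"dy": 0,"dz": 0,"rx": 0,"ry": 0,"rz": 0,"jaw": 3.5},{"dx": 0,"dy": 0,"dz": 0,"rx": 0,"ry": 0,"rz": 0,"jaw": 5},{"dx": 0,"dy": 0,"dz": 0,"rx": 0,"ry": 0,"rz": 0,"jaw": 6},{"dx": 0,"dy": 0,"dz": 0,"rx": 0,"ry": 0,"rz": 0,"jaw": 7},{"dx": 0,"dy": 0,"dz": 0,"rx": 0,"ry": 0,"rz": 0,"jaw": 7}]'

```text
time: 11.4
eef_pos: [0.4503, 0.3099, 0.0073]
orientation: [-179.9, 0.1, 2.0]
ft_force: [0.5, 0.1, 0.1]
grip_width: 0.821
```

arm_command --rows '[{"dx": 0,"dy": 0,"dz": -2,"rx": 0,"ry": 0,"rz": 0,"jaw": 8},{"dx": 0,"dy": 0,"dz": -5,"rx": 0,"ry": 0,"rz": 0,"jaw": 8},{"dx": 0,"dy": 0,"dz": -10,"rx": 0,"ry": 0,"rz": 0,"jaw": 8},{"dx": 0,"dy": 4,"dz": -14,"rx": 0,"ry": 0,"rz": 0,"jaw": 8},{"dx": 1,"dy": 8,"dz": -16,"rx": 0,"ry": 0,"rz": 0,"jaw": 8}]'

```text
time: 11.9
eef_pos: [0.4624, 0.2322, 0.1685]
orientation: [-179.9, 0.0, 2.2]
ft_force: [1.5, -1.3, -0.3]
grip_width: 0.938
```

Run:
```python
from h import *
st(); im=ctrl.snapshot("top"); im2=ctrl.snapshot("side"); w=ctrl.snapshot("wrist"); cv2.imwrite("pics/w5.png",w)
cv2.imwrite("pics/c5.png",np.hstack([cv2.resize(im2,(400,300)),cv2.resize(w,(400,300))]))
for n in("top","side","wrist"):
  for b in ctrl.boxes_of(n,"nut")[:2]: print(n,b, ray(n,b["rect"][:2],.01).round(3))
for o in handles("top",im): print(o)
```

```text
{'time': np.float64(11.9), 'qpos': array([ -38.416,   41.794,   15.302,  102.098,  -16.715,   38.279,
       -101.448]), 'eef_pos': array([0.462, 0.232, 0.169]), 'orientation': array([-1.79858e+02,  1.00000e-02,  2.18300e+00]), 'ft_force': array([ 1.478, -1.254, -0.328]), 'grip_width': np.float64(0.938)}
top {'rect': [231.4, 250.6, 19.6, 19.6], 'conf': 0.54} [0.562 0.117 0.01 ]
side {'rect': [290.2, 293.7, 22.5, 21.2], 'conf': 0.97} [0.56 0.12 0.01]
wrist {'rect': [454.4, 103.7, 53.0, 42.0], 'conf': 0.82} [0.562 0.125 0.01 ]
(array([290.,  65.]), array([957.4,   1.3]), array([712.3,  74.6]), 90.0)
(array([363., 293.]), array([ 479.8, -160. ]), array([ 24.3, 128. ]), 38.7)
```

View pics/c5.png

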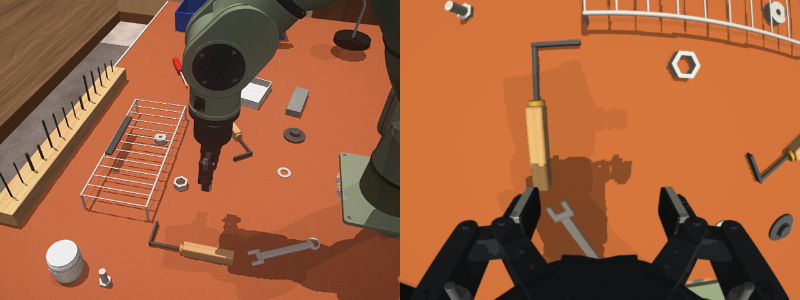

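The hook lies flat to the left, with its blade at (535–580,44) in the right half. The nut is free at (685,65). I will work out its flat angle and go over it.

```bash
cat >> h.py <<'E'
def flats(n,z=.019):
    b=ctrl.regions_of(n,"nut")[0]; m=b["pixels"].astype(np.uint8); ys,xs=np.where(m); c=cal(n)
    P=np.array([ray(n,(x,y),z,c)[:2] for x,y in zip(xs,ys)])
    W=[np.ptp(P@[np.cos(a),np.sin(a)]) for a in np.radians(range(180))]
    S=[W[i]+W[i+60]+W[(i+120)%180] for i in range(60)]
    hull=cv2.minEnclosingCircle((P*1e3).astype(np.float32))
    print(n,b["conf"],"flat normal",np.argmin(S),"+60k widths",[round(W[(np.argmin(S)+k)%180]*1e3,1) for k in(0,60,120)],"cen",hull)
E
python3 - <<'E'
from h import *
flats("wrist")
mv(.562,.121,.12,32)
E
```

```text
wrist 0.75 flat normal 3 +60k widths [np.float64(35.7), np.float64(39.1), np.float64(40.0)] cen ((561.8709716796875, 128.5452880859375), 21.84410285949707)
move (0.562, 0.121, 0.12, 32) d [ 9.56 11.51  4.53] r [ -0.1   0.1 -29.9]
```

arm_command --rows '[{"dx": 3,"dy": 4,"dz": 1,"rx": 0,"ry": 0,"rz": -8,"jaw": 8.5},{"dx": 6,"dy": 8,"dz": 2,"rx": 0,"ry": 0,"rz": -16,"jaw": 8.5},{"dx": 9,"dy": 11,"dz": 4,"rx": 0,"ry": 0,"rz": -24,"jaw": 8.5},{"dx": 9.5,"dy": 11.5,"dz": 4.5,"rx": 0,"ry": 0,"rz": -31,"jaw": 8.5},{"dx": 9.5,"dy": 11.5,"dz": 4.5,"rx": 0,"ry": 0,"rz": -31,"jaw": 8.5}]' --force 60

```text
time: 12.75
eef_pos: [0.5613, 0.1202, 0.1187]
orientation: [-179.8, 0.2, 33.1]
ft_force: [0.5, -0.1, 0.5]
grip_width: 0.991
```

Run:
```python
from h import *
st(); w=ctrl.snapshot("wrist"); cv2.imwrite("pics/w6.png",w)
flats("wrist")
mv(.562,.122,.0,33)
```

```text
{'time': np.float64(12.75), 'qpos': array([-17.037,  49.193,   3.608,  92.356,  -4.516,  38.861, -68.042]), 'eef_pos': array([0.561, 0.12 , 0.119]), 'orientation': array([-179.82 ,    0.22 ,   33.103]), 'ft_force': array([ 0.538, -0.147,  0.532]), 'grip_width': np.float64(0.991)}
wrist 0.68 flat normal 2 +60k widths [np.float64(39.4), np.float64(39.4), np.float64(36.3)] cen ((566.495849609375, 121.1845474243164), 21.745500564575195)
move (0.562, 0.122, 0.0, 33) d [ 0.12  0.14 12.01] r [-0.2  0.1 -0.1]
```

View pics/w6.png

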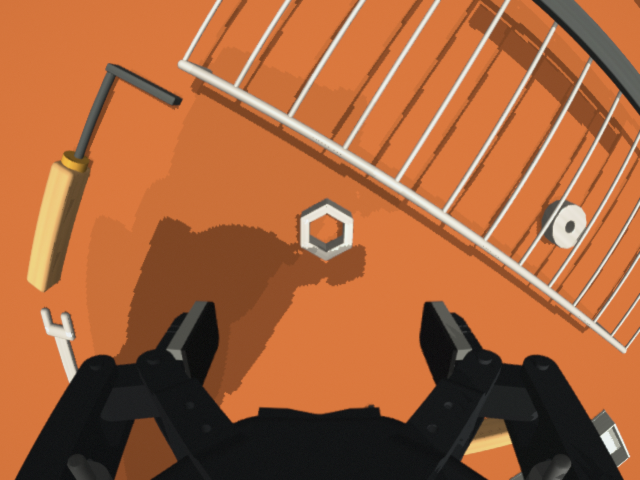

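The nut at (326,229) has its flats facing the left and right fingers, and the space around it is clear. Go down.

arm_command --rows '[{"dx": 0.2,"dy": 0.15,"dz": 4,"rx": -0.2,"ry": 0.1,"rz": 0,"jaw": 8.5},{"dx": 0.2,"dy": 0.15,"dz": 7.5,"rx": -0.2,"ry": 0.1,"rz": 0,"jaw": 8.5},{"dx": 0.2,"dy": 0.15,"dz": 10.5,"rx": -0.2,"ry": 0.1,"rz": 0,"jaw": 8.5},{"dx": 0.2,"dy": 0.15,"dz": 11.8,"rx": -0.2,"ry": 0.1,"rz": 0,"jaw": 8.5},{"dx": 0.2,"dy": 0.15,"dz": 11.8,"rx": -0.2,"ry": 0.1,"rz": 0,"jaw": 8.5}]'

```text
time: 13.35
eef_pos: [0.5619, 0.1233, 0.0014]
orientation: [-180.0, 0.1, 32.9]
ft_force: [0.8, 0.6, 0.1]
grip_width: 0.998
```

arm_command --rows '[{"dx": 0,"dy": 0,"dz": 0,"rx": 0,"ry": 0,"rz": 0,"jaw": 2.5},{"dx": 0,"dy": 0,"dz": 0,"rx": 0,"ry": 0,"rz": 0,"jaw": 2.5},{"dx": 0,"dy": 0,"dz": 0,"rx": 0,"ry": 0,"rz": 0,"jaw": 2.5},{"dx": 0,"dy": 0,"dz": 0,"rx": 0,"ry": 0,"rz": 0,"jaw": 2.5},{"dx": 0,"dy": 0,"dz": 0,"rx": 0,"ry": 0,"rz": 0,"jaw": 2.5}]' --force 60

```text
time: 13.85
eef_pos: [0.5624, 0.1233, 0.0027]
orientation: [180.0, 0.0, 32.9]
ft_force: [-2.4, -0.3, 16.0]
grip_width: 0.402
```

arm_command --rows '[{"dx": 0,"dy": 0,"dz": 0,"rx": 0,"ry": 0,"rz": 0,"jaw": 2.5},{"dx": 0,"dy": 0,"dz": 0,"rx": 0,"ry": 0,"rz": 0,"jaw": 2.5},{"dx": 0,"dy": 0,"dz": -2,"rx": 0,"ry": 0,"rz": 0,"jaw": 2.5},{"dx": 0,"dy": 0,"dz": -5,"rx": 0,"ry": 0,"rz": 0,"jaw": 2.5},{"dx": 0,"dy": 0,"dz": -9,"rx": 0,"ry": 0,"rz": 0,"jaw": 2.5}]'

```text
time: 14.35
eef_pos: [0.5617, 0.1232, 0.0928]
orientation: [-180.0, 0.2, 32.9]
ft_force: [0.5, 1.0, -0.3]
grip_width: 0.404
```

Run:
```python
from h import *
st(); mv(.54,-.1,.13,10); mv(.463,-.382,.13,-20)
```

```text
{'time': np.float64(14.35), 'qpos': array([-17.364,  51.511,   3.58 ,  93.251,  -4.793,  35.562, -68.35 ]), 'eef_pos': array([0.562, 0.123, 0.093]), 'orientation': array([-1.79962e+02,  1.71000e-01,  3.28730e+01]), 'ft_force': array([ 0.53 ,  1.049, -0.303]), 'grip_width': np.float64(0.404)}
move (0.54, -0.1, 0.13, 10) d [-13.95  17.57  -3.69] r [-0.   0.2 22.9]
move (0.463, -0.382, 0.13, -20) d [-35.72  37.07  -3.64] r [ 0.   0.2 52.9]
```

arm_command --rows '[{"dx": -2.5,"dy": 2.6,"dz": -2,"rx": 0,"ry": 0,"rz": 0,"jaw": 2.5},{"dx": -5,"dy": 5.2,"dz": -4,"rx": 0,"ry": 0,"rz": 0,"jaw": 2.5},{"dx": -8,"dy": 8.3,"dz": -4,"rx": 0,"ry": 0,"rz": 0,"jaw": 2.5},{"dx": -11,"dy": 11.4,"dz": -4,"rx": 0,"ry": 0,"rz": 0,"jaw": 2.5},{"dx": -14,"dy": 14.5,"dz": -4,"rx": 0,"ry": 0,"rz": 0,"jaw": 2.5}]'

```text
time: 14.85
eef_pos: [0.5224, -0.0761, 0.1334]
orientation: [-180.0, 0.2, 32.9]
ft_force: [1.0, -0.7, -0.1]
grip_width: 0.407
```

arm_command --rows '[{"dx": -3,"dy": 3.1,"dz": 0,"rx": 0,"ry": 0,"rz": 0,"jaw": 2.5},{"dx": -6,"dy": 6.2,"dz": 0,"rx": 0,"ry": 0,"rz": 0,"jaw": 2.5},{"dx": -9,"dy": 9.3,"dz": 0,"rx": 0,"ry": 0,"rz": 0,"jaw": 2.5},{"dx": -12,"dy": 12.4,"dz": 0,"rx": 0,"ry": 0,"rz": 0,"jaw": 2.5},{"dx": -15,"dy": 15.5,"dz": 0,"rx": 0,"ry": 0,"rz": 0,"jaw": 2.5}]'

```text
time: 15.35
eef_pos: [0.4799, -0.2894, 0.1338]
orientation: [-180.0, 0.2, 32.9]
ft_force: [1.0, 0.5, -1.1]
grip_width: 0.404
```

Run:
```python
from h import *
st(); mv(.463,-.382,.13,32.9); mv(.463,-.382,.007,32.9)
```

```text
{'time': np.float64(15.35), 'qpos': array([ 29.277,  46.724,  -2.942,  94.688,   3.615,  38.78 , -32.69 ]), 'eef_pos': array([ 0.48 , -0.289,  0.134]), 'orientation': array([-1.79975e+02,  1.54000e-01,  3.28730e+01]), 'ft_force': array([ 1.014,  0.546, -1.079]), 'grip_width': np.float64(0.404)}
move (0.463, -0.382, 0.13, 32.9) d [-6.44  6.86  0.4 ] r [-0.   0.2 -0. ]
move (0.463, -0.382, 0.007, 32.9) d [-6.41  6.86 12.7 ] r [-0.   0.2 -0. ]
```

arm_command --rows '[{"dx": -3.2,"dy": 3.4,"dz": 0,"rx": 0,"ry": 0,"rz": 0,"jaw": 2.5},{"dx": -6.4,"dy": 6.9,"dz": 1,"rx": 0,"ry": 0,"rz": 0,"jaw": 2.5},{"dx": -6.4,"dy": 6.9,"dz": 4,"rx": 0,"ry": 0,"rz": 0,"jaw": 2.5},{"dx": -6.4,"dy": 6.9,"dz": 7,"rx": 0,"ry": 0,"rz": 0,"jaw": 2.5},{"dx": -6.4,"dy": 6.9,"dz": 9,"rx": 0,"ry": 0,"rz": 0,"jaw": 2.5}]'

```text
time: 15.85
eef_pos: [0.4627, -0.382, 0.0421]
orientation: [-179.9, 0.2, 32.8]
ft_force: [0.8, -1.1, -0.8]
grip_width: 0.406
```

Run:
```python
from h import *
st(); im2=ctrl.snapshot("side"); cv2.imwrite("pics/c7.png",cv2.resize(im2[80:240,280:520],(720,480)))
mv(.463,-.382,.0075,32.9)
```

```text
{'time': np.float64(15.85), 'qpos': array([ 38.192,  57.485,  -3.644,  88.79 ,   5.709,  34.084, -25.676]), 'eef_pos': array([ 0.463, -0.382,  0.042]), 'orientation': array([-1.79882e+02,  1.77000e-01,  3.28360e+01]), 'ft_force': array([ 0.806, -1.078, -0.774]), 'grip_width': np.float64(0.406)}
move (0.463, -0.382, 0.0075, 32.9) d [0.06 0.14 3.22] r [-0.3  0.2 -0. ]
```

View pics/c7.png

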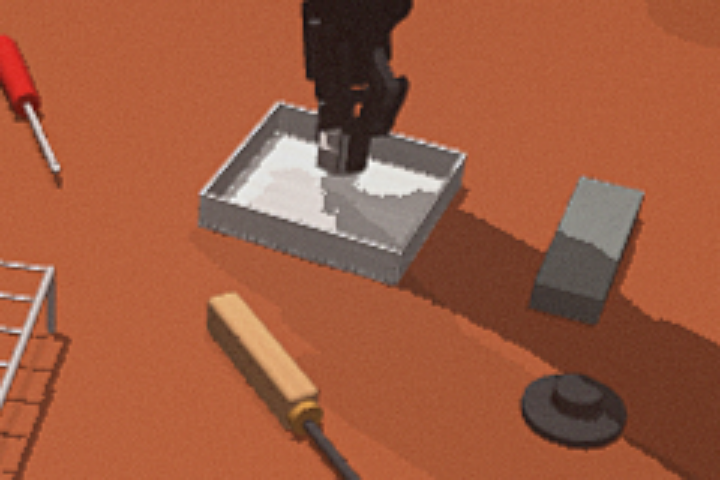

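The nut is held over the tray's middle, with the fingertips at about (340,155). Set it down, open the jaws and lift away.

arm_command --rows '[{"dx": 0,"dy": 0,"dz": 1.5,"rx": 0,"ry": 0,"rz": 0,"jaw": 2.5},{"dx": 0,"dy": 0,"dz": 2.6,"rx": 0,"ry": 0,"rz": 0,"jaw": 2.5},{"dx": 0,"dy": 0,"dz": 3.2,"rx": 0,"ry": 0,"rz": 0,"jaw": 2.5},{"dx": 0,"dy": 0,"dz": 3.3,"rx": 0,"ry": 0,"rz": 0,"jaw": 2.5},{"dx": 0,"dy": 0,"dz": 3.4,"rx": 0,"ry": 0,"rz": 0,"jaw": 2.5}]'

```text
time: 16.4
eef_pos: [0.462, -0.3813, 0.0063]
orientation: [-179.8, 0.2, 32.9]
ft_force: [-0.6, -0.4, -0.7]
grip_width: 0.402
```

arm_command --rows '[{"dx": 0,"dy": 0,"dz": 0,"rx": 0,"ry": 0,"rz": 0,"jaw": 4.5},{"dx": 0,"dy": 0,"dz": 0,"rx": 0,"ry": 0,"rz": 0,"jaw": 5.5},{"dx": 0,"dy": 0,"dz": 0,"rx": 0,"ry": 0,"rz": 0,"jaw": 6},{"dx": 0,"dy": 0,"dz": 0,"rx": 0,"ry": 0,"rz": 0,"jaw": 6},{"dx": 0,"dy": 0,"dz": 0,"rx": 0,"ry": 0,"rz": 0,"jaw": 6}]'

```text
time: 16.9
eef_pos: [0.462, -0.3813, 0.0064]
orientation: [-179.8, 0.2, 32.9]
ft_force: [0.1, 0.1, 0.4]
grip_width: 0.701
```

arm_command --rows '[{"dx": 0,"dy": 0,"dz": -2,"rx": 0,"ry": 0,"rz": 0,"jaw": 6},{"dx": 0,"dy": 0,"dz": -5,"rx": 0,"ry": 0,"rz": 0,"jaw": 6},{"dx": 0,"dy": 0,"dz": -9,"rx": 0,"ry": 0,"rz": 0,"jaw": 6},{"dx": 0,"dy": 0,"dz": -13,"rx": 0,"ry": 0,"rz": 0,"jaw": 6},{"dx": -4,"dy": 0,"dz": -16,"rx": 0,"ry": 0,"rz": 0,"jaw": 6}]'

```text
time: 17.4
eef_pos: [0.4329, -0.4006, 0.1688]
orientation: [-179.9, 0.0, 33.2]
ft_force: [-0.4, -1.4, -0.1]
grip_width: 0.705
```

Run:
```python
from h import *
st(); a=ctrl.snapshot("side"); w=ctrl.snapshot("wrist"); t=ctrl.snapshot("top")
cv2.imwrite("pics/c8.png",np.hstack([cv2.resize(a,(400,300)),cv2.resize(w,(400,300))]))
for n in("side","wrist"):
  for b in ctrl.boxes_of(n,"nut")[:1]: print(n,b, ray(n,b["rect"][:2],.013).round(3))
for b in ctrl.spot_point("wrist","tray"): print(b,ray("wrist",b["position"],0).round(3))
for o in handles("top",t): print(o)
```

```text
{'time': np.float64(17.4), 'qpos': array([ 42.244,  46.156,  -5.207,  86.205,   5.021,  48.004, -21.526]), 'eef_pos': array([ 0.433, -0.401,  0.169]), 'orientation': array([-1.79863e+02,  2.00000e-02,  3.32150e+01]), 'ft_force': array([-0.365, -1.432, -0.108]), 'grip_width': np.float64(0.705)}
side {'rect': [394.5, 143.4, 14.7, 15.4], 'conf': 0.54} [ 0.453 -0.38   0.013]
wrist {'rect': [315.6, 161.9, 47.2, 46.0], 'conf': 0.94} [ 0.465 -0.376  0.013]
{'position': [319.3, 157.0], 'conf': 0.83} [ 0.469 -0.377  0.   ]
(array([291.,  65.]), array([957.6,   1.3]), array([712.3,  74.2]), 90.0)
(array([363., 293.]), array([ 479.6, -160.1]), array([ 24.7, 128. ]), 38.6)
(array([135., 304.]), array([449.3, 307.7]), array([126.5,  26.2]), 1.5)
```

View pics/c8.png

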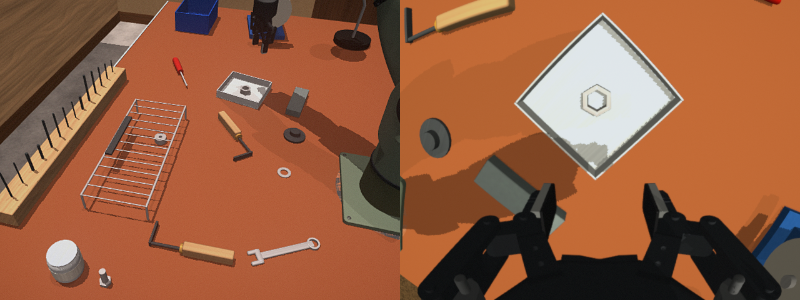

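The nut lies in the middle of the tray at (597,100), the hook lies flat on the bench, and the gripper is clear. I hold still for a moment, then hand the job in.

arm_command --rows '[{"dx": 0,"dy": 0,"dz": 0,"rx": 0,"ry": 0,"rz": 0,"jaw": 6},{"dx": 0,"dy": 0,"dz": 0,"rx": 0,"ry": 0,"rz": 0,"jaw": 6},{"dx": 0,"dy": 0,"dz": 0,"rx": 0,"ry": 0,"rz": 0,"jaw": 6}]'

```text
time: 18.0
eef_pos: [0.4298, -0.4023, 0.1655]
orientation: [-179.7, 0.2, 32.9]
ft_force: [0.0, -0.2, 0.7]
grip_width: 0.704
```

```bash
python3 -c "
from rig import ctrl
print(ctrl.close_job())"
```

```text
the job is handed in; nothing more can be done
None
```

I gripped the leftmost hook by its handle and drew the nut out to about 55 mm in front of the rack edge. I laid the hook flat on the bench to the left, then picked the nut up by its flats and set it down in the tray. The job was handed in at about 18 s of the 67 s allowed.

- **Nut:** in the last pictures it lies flat on the tray floor. The wrist view puts it about 4 mm from the tray's centre, while the side view reads about 1 cm off in x. Either is well inside the walls.
- **Hook:** it looks flat on the bench, with its handle at about (0.449, 0.308).
- **Robot:** the gripper was clear of everything, about 165 mm up, and the wrist force was near zero.
- **Failed or not seen:** my first move call was refused because I had left out some fields, and nothing moved. I did not read the hook–nut contact force directly: the pictures showed the nut against the blade while it was being drawn out. The hand-in gave no verdict.

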